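# Valve spools from the wash tray to the inspection rack, in order

## Robot

A 6-joint arm with a two-finger parallel gripper is mounted at the origin on the work surface. World frame = base frame: x ahead of the robot, y to its left, z up, the work surface at z = 0. Lengths are in m, angles in rad, forces in N, time in s.
With the tool pointing down it reaches from about 0.3 to 0.875 m from the base axis. Payload 6.4 kg.
Tool frame: the origin (TCP) lies on the mounting face of the last link; the fingertips stand 173 mm ahead of it and the grasp point (between the pads) lies 155 mm ahead of it (ctrl.tip_reach is the distance from the TCP to the fingertips, in m); z points along the fingers, y is the line along which they close (so a half turn about z gives the same grasp; the last joint's range is limited). The gripper opens to 85 mm and grips with 20 to 120 N. Pads are 22 mm wide; open, the fingers measure 114 mm over their backs; the gripper's body (76 mm by 85 mm) begins 54 mm behind the grasp point. The pads swing forward as they close: fully open they stand 13 mm farther back than shut.
Start: joints at [1.078, 0.181, 1.607, -0, 1.354, -0.206], TCP at [0.163, 0.552, 0.405] pointing down, gripper open.
Joint ranges: [-2.99, 2.99], [-0.89, 2.07], [0.3, 2.58], [-1.14, 4.28], [0, 2.63], [-3.12, 3.12]. Speed limits (rad/s): [2.57, 2.57, 3.01, 3.14, 3.14, 3.14].

## Interface

Orientations are given as a unit quaternion [w, x, y, z].
In Python, from bench import ctrl gives the robot as it stands.
- The arm moves only by the shell command python3 -m pendant 'ROWS'. ROWS is JSON, a list that holds one entry, the list of rows, each a list of 7 numbers: the opening, from 0 (shut) to 1 (fully open), then the shift along the tool's x, y, z in mm, then the turn, a rotation vector about the tool's x, y, z in rad. A call has 1 to 5 rows; each row is the pose to reach, as a shift and turn from the pose commanded when the call began, along the tool's axes at that moment; what a row does not reach only later rows make up. A row lasts 1/12 s, in which the tool goes at most 41.7 mm and 7.16 degrees, less where a joint would pass 70% of its speed; a pose out of reach is approached as far as the arm can. A call with a gripper value outside its range is refused whole. The fingers move at their own pace and stop on an object; the grip force is fixed at half the most. Time passes only in rows, so rows that repeat a pose let the fingers close. It gives the time, the measured TCP pose, the force, the opening and the grip force at its end, in the units of the state.
- ctrl.get_obs(): the state, without advancing time (a new reading comes with each control period).
- ctrl.camera(name): name is "scene" or "side" or "wrist"; returns the picture (480x640x3 uint8, red, green, blue); there is no depth.
- ctrl.camera_params(name): a dict with "mtx" (3x3 intrinsics, pixels), "world_from_camera" (4x4, takes a point from camera to world coordinates); the wrist camera has in their place "tool_from_camera" (4x4, takes a point from camera to tool coordinates, whose origin is the TCP and whose axes are the flange's). Camera axes: x right, y down, z forward; pixel columns grow to the right and rows downward; lengths in m; the calibration is good to about 2 mm. A picture is of the moment at which its call begins: read the wrist's pose just before it. camera_params takes no time and is no camera call.
- ctrl.hand_in(): hands the job in; it is judged then, once.
Trained networks look in the newest picture that a camera, given by its name, has taken for a name from the list of things; names that differ only in an ending like _2 or _b are one class to them, and where a whole thing is asked for, a point or a joint stands for the part that bears it (a point fixed in the world has none). Each returns a list of dicts, best first, with "confidence" (0 to 1); they miss things now and then, are a little off and sometimes report something else, mostly with a low value. They report only what shows in the picture. A call takes as long as a camera call. They do not tell look-alikes from the thing itself.
- ctrl.boxes_of(camera, name): "point" ([column, row] as shares, 0 to 1, of the picture: columns of its width, rows of its height, amid what is visible of it).
The state is a dict: "time_s": time; "q": joint angles; "dq": joint speeds; "joint_efforts": joint torques, N m; "eef_pos": TCP position; "eef_rot": TCP orientation; "wrist_force": force on the tool from outside, world axes, zero at the start; "torque": the same for the moment, N m; "opening": opening from 0.0 (shut) to 1.0 (fully open); "grasp_force": force on a finger pad.
Only numpy, scipy, OpenCV 4.12 (cv2) and the standard library are available. Lean on these libraries where they do the work, as an engineer would, in place of code of your own. Each camera call takes 0.05 s, during which the arm holds its last target. There are 200 camera calls.

## Task

The four washed valve spools have to go from the draining tray to the empty inspection rack without losing track of which valve section each came out of: lay them in the rack's notches in the same left-to-right order in which they lie in the tray now. Lay each one squarely and fully down in its pair of V notches, centred lengthwise between the two rails (either end may face you), and set it down gently; the lands are ground, so do not drop any.

Things in the scene. Friction and masses are not known exactly. Their poses are not given: they have to be found in the camera images.
- eye_spool_mid (a point): Middle of a loose steel valve spool, a stepped round bar, 0.2-0.4 kg. +x end: flat 22 mm eye with a hole (ends 103 mm from the middle); -x end: thin stud to 86 mm. x is its axis. Grip across the centre land (18 mm dia, 40 mm long) from above; centre of mass within 7 mm. Outer lands, 18 mm dia, 31 to 72 mm either way, rest in the Vs. Starts level in the tray, axis 57.7 mm up.
- spring_spool_mid (a point): Middle of a loose steel valve spool, a stepped round bar, 0.2-0.4 kg. +x end: spring between 26 mm collars (ends 110 mm from the middle); -x end: thin stud to 86 mm. x is its axis. Grip across the centre land (18 mm dia, 40 mm long) from above; centre of mass within 7 mm. Outer lands, 18 mm dia, 31 to 72 mm either way, rest in the Vs. Starts level in the tray, axis 57.7 mm up.
- ball_spool_mid (a point): Middle of a loose steel valve spool, a stepped round bar, 0.2-0.4 kg. +x end: thin neck and 17 mm ball (ends 109 mm from the middle); -x end: thin stud to 86 mm. x is its axis. Grip across the centre land (18 mm dia, 40 mm long) from above; centre of mass within 7 mm. Outer lands, 18 mm dia, 31 to 72 mm either way, rest in the Vs. Starts level in the tray, axis 57.7 mm up.
- fork_spool_mid (a point): Middle of a loose steel valve spool, a stepped round bar, 0.2-0.4 kg. +x end: 26 mm wide two-pronged fork (ends 111 mm from the middle); -x end: thin stud to 86 mm. x is its axis. Grip across the centre land (18 mm dia, 40 mm long) from above; centre of mass within 7 mm. Outer lands, 18 mm dia, 31 to 72 mm either way, rest in the Vs. Starts level in the tray, axis 57.7 mm up.
- saddle1: Fixed black saddle in the wash tray under the eye spool at the start (all saddles look alike): steel strip 124 x 46 mm with two V blocks 46 mm wide, 12 mm thick, 50 mm before and behind its middle. Origin: middle of its underside, 5 mm above the bench; x along the V. V 90 degrees, 16 mm deep, top edges 56 mm above the origin.
- saddle2: Fixed black saddle in the wash tray under the spring spool at the start (all saddles look alike): steel strip 124 x 46 mm with two V blocks 46 mm wide, 12 mm thick, 50 mm before and behind its middle. Origin: middle of its underside, 5 mm above the bench; x along the V. V 90 degrees, 16 mm deep, top edges 56 mm above the origin.
- saddle3: Fixed black saddle in the wash tray under the ball spool at the start (all saddles look alike): steel strip 124 x 46 mm with two V blocks 46 mm wide, 12 mm thick, 50 mm before and behind its middle. Origin: middle of its underside, 5 mm above the bench; x along the V. V 90 degrees, 16 mm deep, top edges 56 mm above the origin.
- saddle4: Fixed black saddle in the wash tray under the fork spool at the start (all saddles look alike): steel strip 124 x 46 mm with two V blocks 46 mm wide, 12 mm thick, 50 mm before and behind its middle. Origin: middle of its underside, 5 mm above the bench; x along the V. V 90 degrees, 16 mm deep, top edges 56 mm above the origin.
- wash_tray: Fixed steel draining tray 290 (x) by 270 mm (y), rim 14 mm high, left or right on the bench. Origin on the bench under the middle of its row of four saddles, which runs along y (+y is left as the robot sees it): y = 93, 31, -31, -93 mm, x = 0. Two loose orange end caps, 22 mm high, lie on its near strip, about x = -130 mm.
- inspection_rack: Fixed rack, empty at first, beside the tray: grey plate 290 (x) by 270 mm, 8 mm thick; white notched rails along y at x = -50 and 50 mm, 12 mm thick, tops at 61 mm. Origin on the bench, mid-rails. Places (V pairs) at y = 93, 31, -31, -93 mm (+y left), 90 degrees, 16 mm deep; a seated spool lies along x, axis 57.7 mm up. Loose 44 mm ring gauge near x = -128 mm.
There are look-alikes about, which are no part of the job. Leave any green look-alike of the part that bears eye_spool_mid alone.

How it is judged:
By the outcome, as a careful person would: the job done as asked, in the order asked, and still so for the second after the job is handed in, with the robot touching nothing.
It also fails if it takes over 112 s, if anything falls off the work surface, if the arm or the gripper's body presses on something with over 40 N, if the wrist force passes 120 N, or if a joint passes its speed limit or range.

## Working session

There is one attempt and no reset: what is moved stays moved. The work goes in short steps, Python scripts to look and compute and a shell command to move; the robot and the scene stay as the last step left them, time stands still between calls to the robot, and variables do not carry over. Pictures are saved under pics/ and viewed, at most 14 in all, crops included, and the job is handed in when it is done.

```bash
mkdir -p pics; ls; python3 - <<'E'
from bench import ctrl
import cv2,numpy as np
o=ctrl.get_obs();print(o)
for c in ["scene","side","wrist"]:
    im=ctrl.camera(c);cv2.imwrite(f"pics/{c}0.png",im[:,:,::-1])
    p=ctrl.camera_params(c);print(c,{k:np.round(v,4).tolist() for k,v in p.items()})
    for n in ["eye_spool_mid","spring_spool_mid","ball_spool_mid","fork_spool_mid","inspection_rack","wash_tray","saddle1"]:
        print(c,n,[(round(d["point"][0]*640),round(d["point"][1]*480),round(d["confidence"],2)) for d in ctrl.boxes_of(c,n)])
E
```

```text
pics
{'time_s': 0.0, 'q': array([ 1.07772037e+00,  1.81541209e-01,  1.60800812e+00, -2.22236819e-05,
        1.35379779e+00, -2.06326468e-01]), 'dq': array([ 0.00144587, -0.00036412,  0.0006449 ,  0.00169709,  0.00049452,
       -0.00046879]), 'joint_efforts': array([-2.09572725e-03, -4.44862962e+01, -3.51339233e+01, -5.57696094e-04,
        9.28847061e-03,  4.38511393e-05]), 'eef_pos': array([0.16250832, 0.55129215, 0.40378374]), 'eef_rot': array([-2.90362706e-04,  1.42881605e-01,  9.89739399e-01, -8.27856138e-04]), 'wrist_force': array([0.22578909, 0.13269192, 0.02267935]), 'torque': array([-0.01854249,  0.01910863, -0.00634534]), 'grasp_force': 0.0, 'opening': 0.9985446329035886}
scene {'mtx': [[482.5082, 0.0, 319.1375], [0.0, 482.5082, 238.723], [0.0, 0.0, 1.0]], 'world_from_camera': [[0.8523, 0.3149, -0.4176, 0.9406], [0.523, -0.5056, 0.6862, -0.5973], [0.005, -0.8033, -0.5956, 0.6176], [0.0, 0.0, 0.0, 1.0]]}
scene eye_spool_mid [(350, 197, 0.96), (369, 165, 0.62), (449, 191, 0.58)]
scene spring_spool_mid [(349, 213, 0.66)]
scene ball_spool_mid [(366, 183, 0.78), (351, 213, 0.68
[... 574 characters left out ...]
76)]
side ball_spool_mid [(256, 207, 0.85)]
side fork_spool_mid [(286, 234, 0.64), (305, 234, 0.6)]
side inspection_rack [(393, 314, 0.7)]
side wash_tray [(262, 253, 0.96), (305, 251, 0.52)]
side saddle1 [(289, 232, 0.82), (254, 216, 0.77), (302, 252, 0.71), (274, 223, 0.62)]
wrist {'mtx': [[386.2312, 0.0, 319.9425], [0.0, 386.2312, 236.3516], [0.0, 0.0, 1.0]], 'tool_from_camera': [[-0.0005, -0.9587, -0.2845, 0.0729], [1.0, -0.0006, -0.0001, 0.0011], [-0.0001, -0.2845, 0.9587, 0.03], [0.0, 0.0, 0.0, 1.0]]}
wrist eye_spool_mid [(316, 399, 0.81)]
wrist spring_spool_mid []
wrist ball_spool_mid []
wrist fork_spool_mid []
wrist inspection_rack []
wrist wash_tray [(94, 470, 0.57)]
wrist saddle1 []
```

View pics/scene0.png

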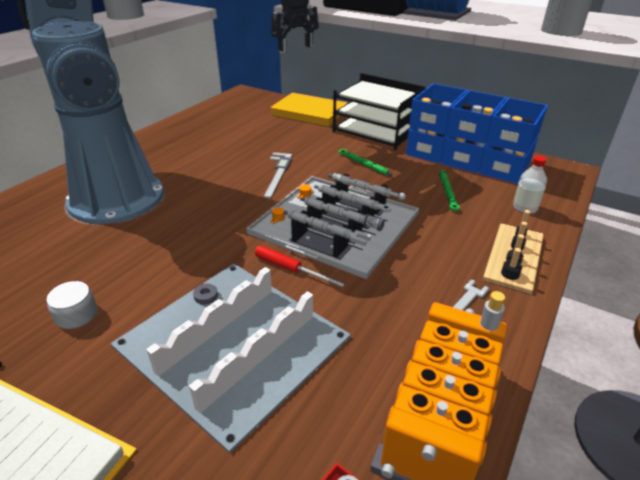

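View pics/side0.png

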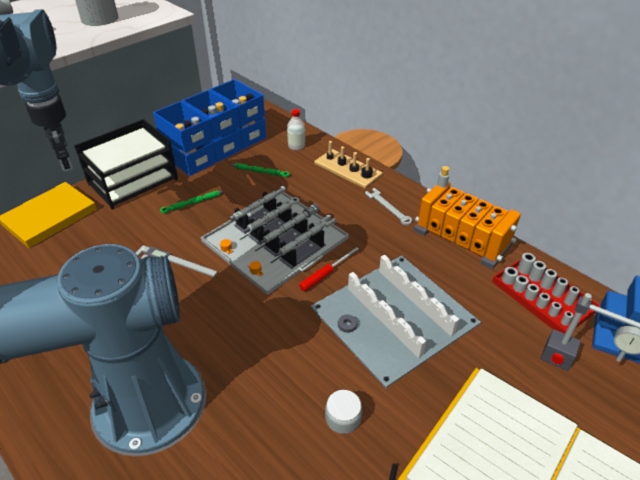

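View pics/wrist0.png

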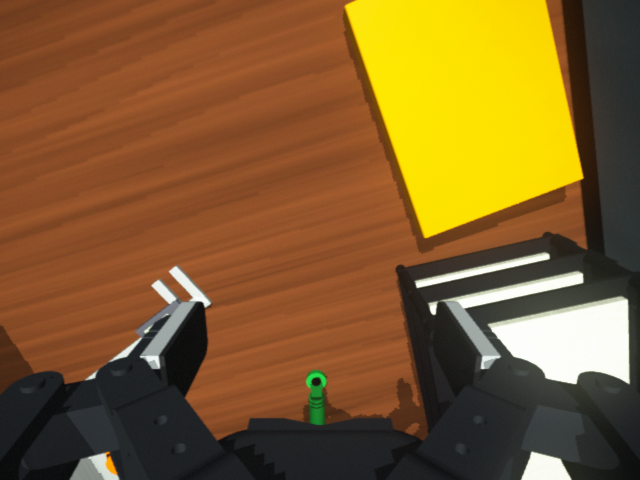

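The scene picture shows the tray with four grey spools at about (345,210) and the rack at (233,349). The candidates for a spool are four grey bars in the tray, about (369,187), (355,197), (349,212) and (335,230). The green look-alikes at (364,160) and (449,190) are outside the tray, so I'll leave them. In the side view the tray is at (275,240) and the rack at (397,320). The wrist view shows only a green look-alike at (316,385).

```bash
cat > h.py <<'E'
import numpy as np,cv2
from bench import ctrl
from scipy.spatial.transform import Rotation as R
def T_tool(o=None):
    o=o or ctrl.get_obs();T=np.eye(4);q=o["eef_rot"]
    T[:3,:3]=R.from_quat([q[1],q[2],q[3],q[0]]).as_matrix();T[:3,3]=o["eef_pos"];return T
def cam(c):
    p=ctrl.camera_params(c)
    return p["mtx"],(p["world_from_camera"] if "world_from_camera" in p else T_tool()@p["tool_from_camera"])
def px2w(c,pts,z,W=None):
    K,W0=cam(c);W=W0 if W is None else W
    d=np.c_[np.array(pts,float),np.ones(len(pts))]@np.linalg.inv(K).T@W[:3,:3].T
    return W[:3,3]+d*((z-W[2,3])/d[:,2])[:,None]
def w2px(c,P,W=None):
    K,W0=cam(c);W=W0 if W is None else W
    X=(np.array(P)-W[:3,3])@W[:3,:3]@K.T
    return X[:,:2]/X[:,2:]
def shift(target,yaw=None):
    """mm shift in tool axes (and turn about tool z) to bring the grasp point to target, fingers closing along yaw+90"""
    T=T_tool();g=T[:3,3]+T[:3,:3]@[0,0,.155]
    r=[np.round(1000*T[:3,:3].T@(np.array(target)-g),1)]
    return r[0]
E
python3 - <<'E'
from h import *
np.set_printoptions(precision=3,suppress=True)
for c,P in [("scene",[(233,267),(122,341),(231,437),(345,335)]),("side",[(402,260),(318,307),(387,379),(476,321)])]:
    print("rack",c,px2w(c,P,.008))
print("tray",px2w("scene",[(311,178),(248,230),(365,270),(418,210)],.014))
print("tray side",px2w("side",[(202,239),(275,288),(348,237)],.014))
for c,P in [("scene",[(350,197),(349,213),(366,183),(335,228)]),("side",[(276,215),(294,221),(256,207),(286,234),(305,234)])]: print(px2w(c,P,.06))
E
```

```text
rack scene [[ 0.418 -0.064  0.008]
 [ 0.386 -0.307  0.008]
 [ 0.649 -0.345  0.008]
 [ 0.691 -0.102  0.008]]
rack side [[ 0.683 -0.11   0.008]
 [ 0.419 -0.072  0.008]
 [ 0.386 -0.313  0.008]
 [ 0.651 -0.355  0.008]]
tray [[0.365 0.307 0.014]
 [0.371 0.044 0.014]
 [0.646 0.058 0.014]
 [0.652 0.312 0.014]]
tray side [[0.357 0.306 0.014]
 [0.382 0.04  0.014]
 [0.642 0.042 0.014]]
[[0.527 0.212 0.06 ]
 [0.555 0.155 0.06 ]
 [0.529 0.286 0.06 ]
 [0.558 0.093 0.06 ]]
[[0.529 0.201 0.06 ]
 [0.547 0.15  0.06 ]
 [0.512 0.264 0.06 ]
 [0.498 0.127 0.06 ]
 [0.533 0.093 0.06 ]]
```

```bash
python3 -m pendant '[[[1,-400,-271,0,0,0,-0.32],[1,-400,-271,0,0,0,-0.32],[1,-400,-271,0,0,0,-0.32],[1,-400,-271,0,0,0,-0.32],[1,-400,-271,0,0,0,-0.32]]]'; python3 -c "
from h import *
print(shift([.47,.178,.25]), T_tool().round(3))"
```

```text
time_s: 1.62
eef_pos: [0.2919, 0.394, 0.4049]
eef_rot: [0.0, -0.017, 1.0, 0.0]
wrist_force: [0.7, 0.7, 0.4]
opening: 1.0
grasp_force: 0.0
[-1.705e+02 -2.221e+02 -1.000e-01] [[-0.999 -0.035  0.     0.292]
 [-0.035  0.999  0.     0.394]
 [-0.     0.    -1.     0.405]
 [ 0.     0.     0.     1.   ]]
```

```bash
python3 -m pendant '[[[1,-170,-222,0,0,0,0],[1,-170,-222,0,0,0,0],[1,-170,-222,0,0,0,0],[1,-170,-222,0,0,0,0],[1,-170,-222,0,0,0,0]]]'; python3 -m pendant '[[[1,-43,-56,0,0,0,0],[1,-43,-56,0,0,0,0],[1,-43,-56,0,0,0,0]]]'; python3 - <<'E'
from h import *
print(shift([.47,.178,.25]), T_tool().round(3))
im=ctrl.camera("wrist");cv2.imwrite("pics/w1.png",im[:,:,::-1])
for n in ["eye_spool_mid","spring_spool_mid","ball_spool_mid","fork_spool_mid","wash_tray","saddle1"]:
    for d in ctrl.boxes_of("wrist",n):
        p=np.array(d["point"])*[640,480]
        print(n,p.round(),round(d["confidence"],2),px2w("wrist",[p],.058)[0].round(3))
E
```

```text
time_s: 2.03
eef_pos: [0.4242, 0.2326, 0.4051]
eef_rot: [0.0, -0.017, 1.0, 0.0]
wrist_force: [1.1, 1.0, -0.2]
opening: 0.997
grasp_force: 0.0
time_s: 2.28
eef_pos: [0.4711, 0.1759, 0.405]
eef_rot: [0.001, -0.014, 1.0, -0.001]
wrist_force: [-0.9, -0.2, -0.7]
opening: 1.001
grasp_force: 0.0
[1.4 2.4 0. ] [[-1.    -0.028  0.002  0.471]
 [-0.028  1.    -0.001  0.176]
 [-0.002 -0.002 -1.     0.405]
 [ 0.     0.     0.     1.   ]]
eye_spool_mid [369. 268.] 0.75 [0.517 0.225 0.058]
eye_spool_mid [613. 209.] 0.71 [0.459 0.425 0.058]
eye_spool_mid [612. 366.] 0.69 [0.61  0.462 0.058]
spring_spool_mid [295. 280.] 0.94 [0.53  0.161 0.058]
ball_spool_mid [437. 261.] 0.81 [0.508 0.285 0.058]
fork_spool_mid [226. 274.] 0.62 [0.526 0.101 0.058]
wash_tray [329. 162.] 0.81 [0.425 0.188 0.058]
saddle1 [244. 252.] 0.97 [0.505 0.118 0.058]
saddle1 [413. 249.] 0.9 [0.497 0.264 0.058]
saddle1 [307. 251.] 0.85 [0.502 0.172 0.058]
saddle1 [352. 252.] 0.75 [0.502 0.211 0.058]
```

View pics/w1.png

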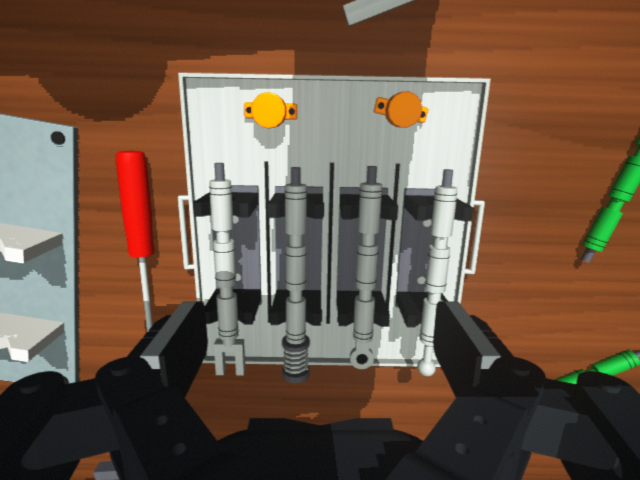

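From above, the wrist picture shows fork at column 225, spring at 296, eye at 367 and ball at 438. Image right is +y, so the robot's left-to-right order is ball, eye, spring, fork. The green look-alikes at (610,220) and (600,370) lie outside the tray. Next is one close crop to measure the axes.

```bash
python3 -c "
import cv2
im=cv2.imread('pics/w1.png')[150:390,180:500];cv2.imwrite('pics/c1.png',cv2.resize(im,None,fx=2.5,fy=2.5,interpolation=cv2.INTER_CUBIC))"
```

```text
(no output)
```

View pics/c1.png

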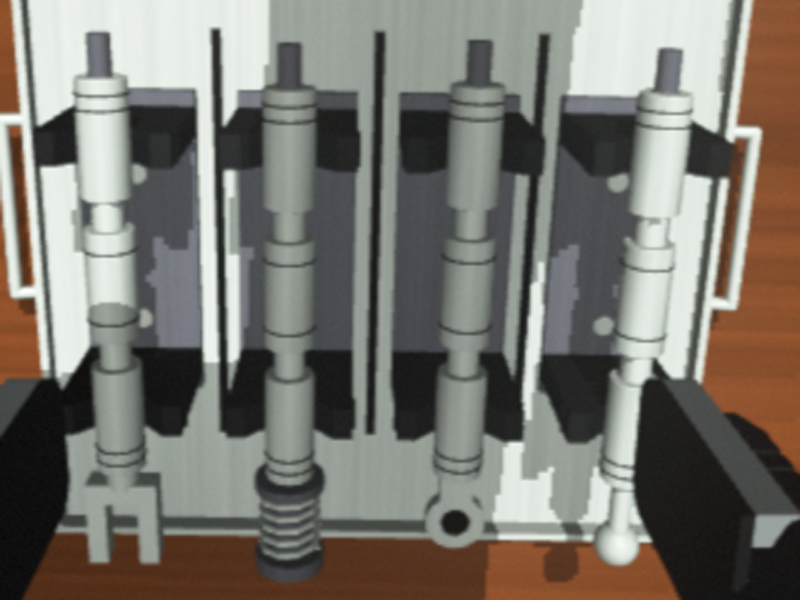

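```bash
python3 - <<'E'
from h import *
S={"fork":[(97,35),(101,78),(108,228),(113,335),(121,465)],"spring":[(289,45),(289,90),(289,240),(290,345),(290,475)],
"eye":[(480,43),(478,88),(469,237),(465,343),(459,470)],"ball":[(670,52),(665,95),(651,242),(641,350),(627,485)]}
for n,P in S.items():
    P=np.array(P)/2.5+[180,150]
    a=px2w("wrist",P,.0577);t=px2w("wrist",P,.0667)
    v=np.polyfit(a[:,0],a[:,1],1)
    xm=t[2:4,0].mean()
    print(n,"x of pts",t[:,0].round(4),"mid",xm.round(4),np.polyval(v,xm).round(4),"yaw",np.degrees(np.arctan(v[0])).round(2), (a[:,1]-np.polyval(v,a[:,0])).round(4))
E
```

```text
fork x of pts [0.4296 0.4431 0.4933 0.532  0.5827] mid 0.5126 0.1001 yaw 0.82 [-0.0002  0.0003  0.     -0.0002  0.0001]
spring x of pts [0.4306 0.4449 0.4954 0.5336 0.5847] mid 0.5145 0.1626 yaw 1.11 [ 0.      0.     -0.0001  0.0001 -0.    ]
eye x of pts [0.4279 0.4421 0.4922 0.5307 0.5805] mid 0.5115 0.2249 yaw 1.32 [ 0.0001  0.0002 -0.0004  0.      0.0001]
ball x of pts [0.4286 0.4423 0.4919 0.5313 0.5845] mid 0.5116 0.2876 yaw 1.73 [ 0.0001 -0.0002 -0.      0.0002 -0.0001]
```

The crop confirms all four. From left to right in the picture they are fork (110,280), spring (290,290), eye (467,290) and ball (647,290), all grey and in the tray. Next I'll look at the rack from above.

```bash
python3 -m pendant '[[[0.5,0,-384,0,0,0,0],[0.5,0,-384,0,0,0,0],[0.5,0,-384,0,0,0,0],[0.5,0,-384,0,0,0,0],[0.5,0,-384,0,0,0,0]]]' | head -2; python3 -m pendant '[[[0.5,0,-176,0,0,0,0],[0.5,0,-176,0,0,0,0],[0.5,0,-176,0,0,0,0],[0.5,0,-176,0,0,0,0],[0.5,0,-176,0,0,0,0]]]';  python3 -m pendant '[[[0.5,0,0,0,0,0,0],[0.5,0,0,0,0,0,0]]]'; python3 - <<'E'
from h import *
T=T_tool();print(T.round(4).tolist())
im=ctrl.camera("wrist");cv2.imwrite("pics/w2.png",im[:,:,::-1])
np.save("T2.npy",T)
print(w2px("wrist",px2w("side",[(402,260),(318,307),(387,379),(476,321)],.008)).round())
E
```

```text
time_s: 3.05
eef_pos: [0.4746, -0.0289, 0.4051]
time_s: 3.47
eef_pos: [0.4809, -0.2084, 0.4051]
eef_rot: [0.0, -0.015, 1.0, -0.001]
wrist_force: [-0.3, 1.5, -0.8]
opening: 0.495
grasp_force: 0.0
time_s: 3.63
eef_pos: [0.481, -0.2035, 0.4045]
eef_rot: [-0.0, -0.016, 1.0, 0.001]
wrist_force: [-0.3, 0.2, -0.6]
opening: 0.502
grasp_force: 0.0
[[-0.9995, -0.033, -0.0005, 0.481], [-0.033, 0.9995, 0.001, -0.2035], [0.0004, 0.0011, -1.0, 0.4045], [0.0, 0.0, 0.0, 1.0]]
[[395. 382.]
 [462. 138.]
 [198.  91.]
 [172. 351.]]
```

View pics/w2.png

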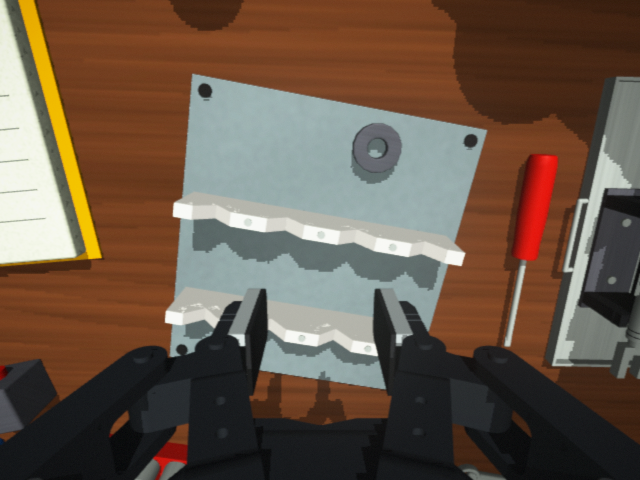

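```bash
python3 -c "
import cv2
im=cv2.imread('pics/w2.png')[180:370,160:480];cv2.imwrite('pics/c2.png',cv2.resize(im,None,fx=2.5,fy=2.5,interpolation=cv2.INTER_CUBIC))"
```

```text
(no output)
```

View pics/c2.png

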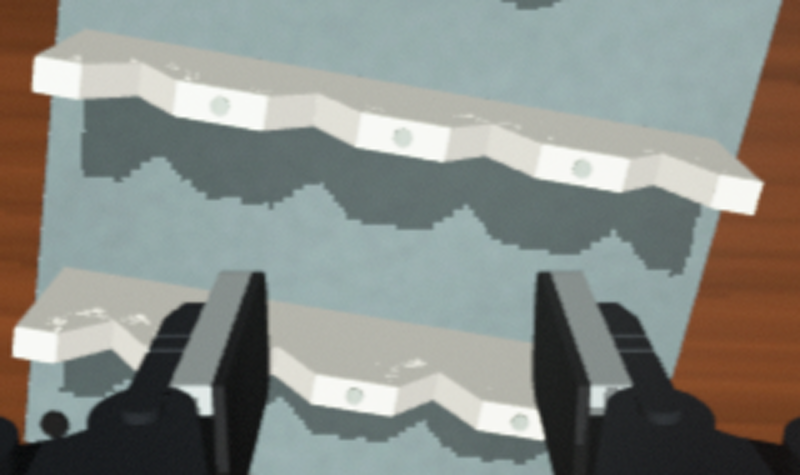

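The crop shows dots on the flats between the notches. On the near rail they are at (220,105), (402,137) and (582,168), and on the far rail at (355,396) and (519,422). I'll fit the rack pose to these.

```bash
python3 - <<'E'
from h import *
from scipy.optimize import least_squares
c=np.array([(220,105),(402,137),(582,168),(355,396),(519,422)])/2.5+[160,180]
m=np.array([(-.05,-.062),(-.05,0),(-.05,.062),(.05,0),(.05,.062)])
W=np.load("T2.npy")@ctrl.camera_params("wrist")["tool_from_camera"]
w=px2w("wrist",c,.061,W)[:,:2]
def tr(p,m):
    C,S=np.cos(p[2]),np.sin(p[2]);return np.c_[p[0]+C*m[:,0]-S*m[:,1],p[1]+S*m[:,0]+C*m[:,1]]
f=lambda p:(tr(p,m)-w).ravel()
p=least_squares(f,[.53,-.2,-.14]).x
print(p.round(4),np.degrees(p[2]).round(2),(f(p)*1000).round(1))
pl=tr(p,np.array([(0,.093),(0,.031),(0,-.031),(0,-.093)]));print("ball eye spring fork\n",pl.round(4))
np.save("rack.npy",p)
E
```

```text
[ 0.5496 -0.2077 -0.1459] -8.36 [ 0.4  0.2  0.2  0.3  0.2 -0.2 -0.4 -0.3 -0.4  0.1]
ball eye spring fork
 [[ 0.5631 -0.1157]
 [ 0.5541 -0.177 ]
 [ 0.5451 -0.2384]
 [ 0.536  -0.2997]]
```

```bash
python3 -m pendant '[[[0.55,-42,302,114,0,0,0.012],[0.55,-42,302,114,0,0,0.012],[0.55,-42,302,114,0,0,0.012],[0.55,-42,302,114,0,0,0.012],[0.55,-42,302,114,0,0,0.012]]]'|head -3; python3 -c "
from h import *
print(shift([.5135,.1001,.135]),T_tool().round(4).tolist())"
```

```text
time_s: 4.1
eef_pos: [0.5005, -0.0062, 0.3315]
eef_rot: [0.0, -0.012, 1.0, 0.0]
[-15.4 105.9  41.5] [[-0.9997, -0.0238, 0.0007, 0.5005], [-0.0238, 0.9997, 0.0003, -0.0062], [-0.0007, 0.0002, -1.0, 0.3315], [0.0, 0.0, 0.0, 1.0]]
```

```bash
python3 -m pendant '[[[0.55,-15,100,41,0,0,0],[0.55,-15,100,41,0,0,0],[0.55,-15,100,41,0,0,0],[0.55,-15,100,41,0,0,0],[0.55,-15,100,41,0,0,0]]]'|head -3; python3 -c "
from h import *
print(shift([.5135,.1001,.135]),T_tool().round(4).tolist())
im=ctrl.camera('wrist');cv2.imwrite('pics/w3.png',im[:,:,::-1])
print(w2px('wrist',[[.5135,.1001,.0577],[.4635,.099,.0577],[.4275,.0983,.0577]]).round(1))"
```

```text
time_s: 4.52
eef_pos: [0.5129, 0.0934, 0.2902]
eef_rot: [-0.001, -0.014, 1.0, 0.0]
[-1.   6.7  0.2] [[-0.9996, -0.0273, -0.0018, 0.5129], [-0.0273, 0.9996, 0.0002, 0.0934], [0.0018, 0.0002, -1.0, 0.2902], [0.0, 0.0, 0.0, 1.0]]
[[332.3 258. ]
 [333.5 167.5]
 [334.6  94. ]]
```

View pics/w3.png

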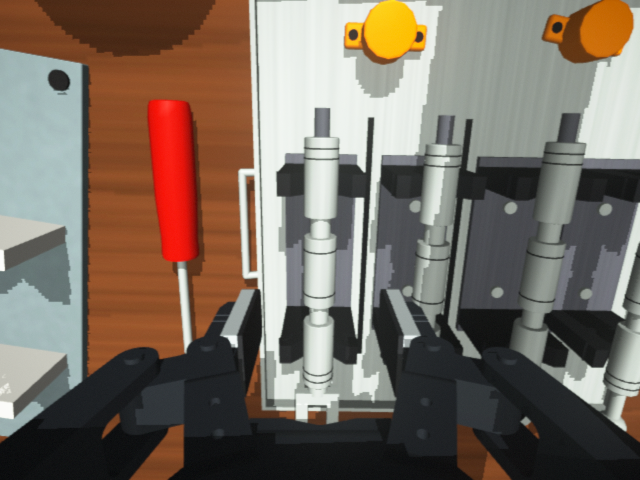

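```bash
for i in 1 2 3; do python3 -m pendant '[[[0.55,0,0,0,0,0,0]]]'|sed -n 2,3p; done; python3 -c "
from h import *
for i in range(4):
    o=ctrl.get_obs();T=T_tool(o);im=ctrl.camera('wrist');print(o['eef_pos'],o['eef_rot'].round(4),o['dq'].round(3))
W=T@ctrl.camera_params('wrist')['tool_from_camera']
cv2.imwrite('pics/w4.png',im[:,:,::-1])
print(w2px('wrist',[[.5135,.1001,.0577],[.4635,.099,.0577],[.4275,.0983,.0577]],W).round(1))
a=cv2.imread('pics/w3.png')[50:350,250:400];b=im[50:350,250:400,::-1]
print(cv2.phaseCorrelate(cv2.cvtColor(a,6).astype('f4'),cv2.cvtColor(b.copy(),6).astype('f4')))
"
```

```text
eef_pos: [0.514, 0.0906, 0.2914]
eef_rot: [0.0, -0.011, 1.0, -0.0]
eef_pos: [0.5143, 0.0897, 0.2916]
eef_rot: [0.001, -0.01, 1.0, -0.0]
eef_pos: [0.5144, 0.0893, 0.2915]
eef_rot: [0.001, -0.01, 1.0, -0.0]
[0.51443051 0.0893326  0.29146294] [ 6.0e-04 -9.9e-03  1.0e+00 -1.0e-04] [-0.005  0.004 -0.     0.001 -0.001  0.   ]
[0.51442857 0.08929195 0.29137119] [ 5.0e-04 -9.9e-03  1.0e+00 -1.0e-04] [-0.001  0.006 -0.001  0.001  0.     0.002]
[0.51442093 0.08928417 0.29124018] [ 4.0e-04 -9.8e-03  1.0e+00 -0.0e+00] [ 0.     0.005 -0.     0.001 -0.002 -0.002]
[0.51441162 0.08937035 0.29112541] [ 3.0e-04 -9.9e-03  1.0e+00 -0.0e+00] [ 0.003  0.004 -0.001  0.002  0.002 -0.001]
[[337.2 255.8]
 [338.1 165.1]
 [339.1  91.5]]
((6.475629736848546, -3.6492869896731577), 0.6106477511935764)
```

```bash
cat > loc.py <<'E'
from h import *
def flow(a,b,pts):
    A,B=[cv2.cvtColor(cv2.imread(x),6) for x in (a,b)]
    q,s,e=cv2.calcOpticalFlowPyrLK(A,B,np.float32(pts).reshape(-1,1,2),None,winSize=(25,25),maxLevel=3)
    return q.reshape(-1,2)
def spool(P,W):
    a=px2w("wrist",P,.0577,W);t=px2w("wrist",P,.0667,W)
    v=np.polyfit(a[:,0],a[:,1],1);xm=t[2:4,0].mean()
    print(t[:,0].round(4),"mid",xm.round(4),np.polyval(v,xm).round(4),"yaw",np.degrees(np.arctan(v[0])).round(2))
E
python3 - <<'E'
from loc import *
W=T_tool()@ctrl.camera_params('wrist')['tool_from_camera']
for P in [[(322,108),(321,138),(320,237),(319,307)],[(446,115),(444,145),(432,240),(431,300)]]:
    Q=flow('pics/w3.png','pics/w4.png',P);print((Q-P).round(1).tolist());spool(Q,W)
E
```

```text
[[7.1, -4.1], [7.1, -4.1], [7.4, -3.9], [7.6, -3.9]]
[0.4337 0.4475 0.4977 0.538 ] mid 0.5179 0.0946 yaw 0.82
[[7.1, -5.2], [7.2, -4.9], [7.5, -4.9], [1.2, -0.7]]
[0.4352 0.4493 0.4977 0.5346] mid 0.5161 0.1559 yaw -0.1
```

```bash
python3 -m pendant '[[[0.55,-4,5,15,0,0,0],[0.55,-4,5,35,0,0,0],[0.55,-4,5,60,0,0,0],[0.55,-4,5,60,0,0,0],[0.55,-4,5,60,0,0,0]]]'; python3 -m pendant '[[[0.55,0,0,0,0,0,0],[0.55,0,0,0,0,0,0]]]' | sed -n 2,3p; python3 -c "
from loc import *
T=T_tool();im=ctrl.camera('wrist');cv2.imwrite('pics/w5.png',im[:,:,::-1])
print(shift([.5187,.0946,.0577]))
W=T@ctrl.camera_params('wrist')['tool_from_camera']
print(w2px('wrist',[[.5187,.0946,.0667],[.4467,.0935,.0577],[.4327,.0933,.0577]],W))"
```

```text
time_s: 5.43
eef_pos: [0.5175, 0.0949, 0.2298]
eef_rot: [-0.002, -0.01, 1.0, 0.0]
wrist_force: [0.4, 0.7, 0.7]
opening: 0.549
grasp_force: 0.0
eef_pos: [0.519, 0.095, 0.2324]
eef_rot: [0.001, -0.01, 1.0, -0.0]
[ 0.8 -0.4 19.7]
[[316.06545013 313.99507819]
 [316.7607925  121.0904017 ]
 [316.9111205   79.10602632]]
```

View pics/w5.png

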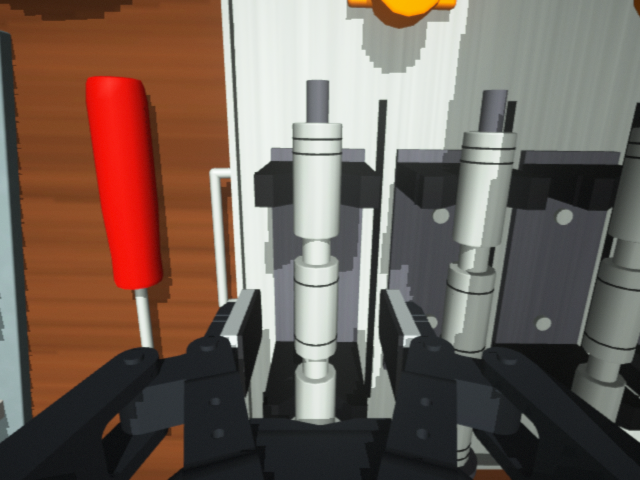

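The close view shows the fork spool between the open fingers. Its centre land runs from row 258 to 357 at column 316, which matches the prediction. I'll descend and grip, and narrow the opening to clear the spring spool at (470,300).

```bash
python3 -m pendant '[[[0.4,0,0,0,0,0,0],[0.4,0,0,7,0,0,0],[0.4,0,0,14,0,0,0],[0.4,0,0,19,0,0,0],[0.4,0,0,19,0,0,0]]]'; python3 -m pendant '[[[0.4,0,0,0,0,0,0],[0.1,0,0,0,0,0,0],[0.1,0,0,0,0,0,0],[0,0,0,0,0,0,0],[0,0,0,0,0,0,0]]]';python3 -m pendant '[[[0,0,0,0,0,0,0],[0,0,0,-7,0,0,0],[0,0,0,-20,0,0,0],[0,0,0,-45,0,0,0],[0,0,0,-70,0,0,0]]]'
```

```text
time_s: 6.07
eef_pos: [0.5173, 0.0952, 0.2101]
eef_rot: [-0.001, -0.011, 1.0, 0.0]
wrist_force: [-0.4, 0.1, -0.1]
opening: 0.398
grasp_force: 0.0
time_s: 6.48
eef_pos: [0.5185, 0.094, 0.2122]
eef_rot: [0.0, -0.011, 1.0, -0.001]
wrist_force: [-0.7, -8.0, 1.2]
opening: 0.19
grasp_force: 58.4
time_s: 6.9
eef_pos: [0.5174, 0.0953, 0.2818]
eef_rot: [-0.001, -0.011, 1.0, 0.0]
wrist_force: [1.1, 0.4, -1.0]
opening: 0.187
grasp_force: 58.6
```

```bash
python3 -m pendant '[[[0,-9,-394,-5,0,0,0.167],[0,-9,-394,-5,0,0,0.167],[0,-9,-394,-5,0,0,0.167],[0,-9,-394,-5,0,0,0.167],[0,-9,-394,-5,0,0,0.167]]]'|sed -n 1,2p;  python3 -c "
from loc import *
print(shift([.536,-.2997,.130]))
P=[(317,80),(317,123),(316,259),(316,357)]
T=np.eye(4);T[:3,:3]=np.array([[-1,-.02,0],[-.02,1,0],[0,0,-1]]);T[:3,3]=[.519,.095,.2324]
spool(np.array(P),T@ctrl.camera_params('wrist')['tool_from_camera'])"
```

```text
time_s: 7.32
eef_pos: [0.5271, -0.1144, 0.2849]
[-3.560e+01 -1.821e+02 -1.000e-01]
[0.4332 0.4467 0.4954 0.5374] mid 0.5164 0.0945 yaw 0.74
```

```bash
python3 -m pendant '[[[0,-35,-180,0,0,0,0],[0,-35,-180,0,0,0,0],[0,-35,-180,0,0,0,0],[0,-35,-180,0,0,0,0],[0,-35,-180,0,0,0,0]]]'|sed -n 1,2p; python3 -m pendant '[[[0,0,0,0,0,0,0],[0,0,0,0,0,0,0],[0,0,0,0,0,0,0]]]'|sed -n 1,3p;   python3 - <<'E'
from loc import *
T=T_tool();im=ctrl.camera('wrist');cv2.imwrite('pics/w6.png',im[:,:,::-1]);np.save('T6.npy',T)
print(shift([.536,-.2997,.130]))
p=np.load('rack.npy');C,S=np.cos(p[2]),np.sin(p[2])
W=T@ctrl.camera_params('wrist')['tool_from_camera']
m=[(-.044,y) for y in (-.124,-.062,0,.062)]
pr=w2px('wrist',[[p[0]+C*a-S*b,p[1]+S*a+C*b,.061] for a,b in m],W);print(pr.round(1))
E
```

```text
time_s: 7.73
eef_pos: [0.5355, -0.3012, 0.2851]
time_s: 7.98
eef_pos: [0.5356, -0.295, 0.284]
eef_rot: [-0.001, 0.073, 0.997, 0.001]
[-1.1 -5.2 -0.9]
[[246.1 184.3]
 [369.8 184.3]
 [493.4 184.2]
 [616.9 184.2]]
```

View pics/w6.png

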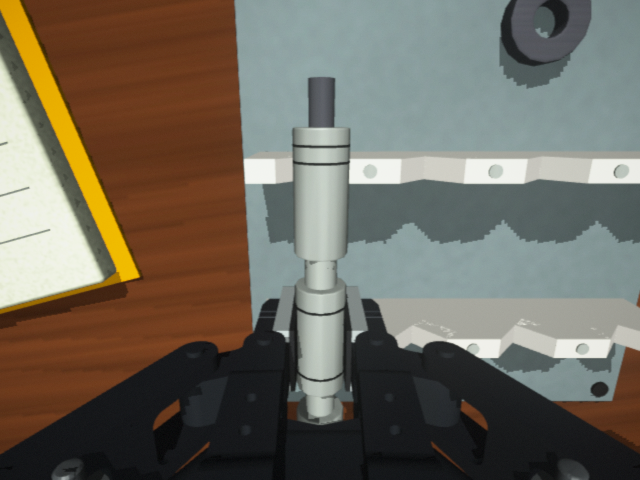

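The held fork spool lies at column 321. The rail dots at (371,171), (495,171) and (621,171) match the rack fit to about 1 mm. I'll descend.

```bash
python3 -m pendant '[[[0,-1,-4,10,0,0,0],[0,-1,-4,25,0,0,0],[0,-1,-4,40,0,0,0],[0,-1,-4,50,0,0,0],[0,-1,-4,50,0,0,0]]]'|sed -n 1,4p; python3 -m pendant '[[[0,0,0,0,0,0,0],[0,0,0,0,0,0,0],[0,0,0,0,0,0,0]]]'|sed -n 1,4p;   python3 -c "
from loc import *
print(shift([.536,-.299,.0572]))"
```

```text
time_s: 8.45
eef_pos: [0.5353, -0.2985, 0.2312]
eef_rot: [-0.002, 0.072, 0.997, 0.002]
wrist_force: [-0.7, 0.9, -2.0]
time_s: 8.7
eef_pos: [0.5367, -0.3004, 0.2355]
eef_rot: [0.001, 0.073, 0.997, -0.001]
wrist_force: [-0.1, -0.1, -2.0]
[ 1.2  1.5 23.3]
```

```bash
python3 -m pendant '[[[0,1,1,5,0,0,0],[0,1,1,10,0,0,0],[0,1,1,14,0,0,0],[0,1,1,18,0,0,0],[0,1,1,18,0,0,0]]]'|sed -n 2,4p; python3 -m pendant '[[[0,0,0,0,0,0,0],[0,0,0,1,0,0,0],[0,0,0,2,0,0,0],[0,0,0,3,0,0,0],[0,0,0,3,0,0,0]]]'|sed -n 2,4p;  python3 -m pendant '[[[0,0,0,0,0,0,0],[0,0,0,0,0,0,0]]]'|sed -n 2,4p
```

```text
eef_pos: [0.5349, -0.2988, 0.2151]
eef_rot: [-0.001, 0.073, 0.997, 0.001]
wrist_force: [0.6, 0.3, -2.1]
eef_pos: [0.5355, -0.2994, 0.2138]
eef_rot: [0.0, 0.073, 0.997, -0.0]
wrist_force: [-0.0, -0.9, -1.1]
eef_pos: [0.5355, -0.2994, 0.2137]
eef_rot: [0.0, 0.073, 0.997, -0.0]
wrist_force: [0.5, -1.8, -1.3]
```

```bash
python3 -m pendant '[[[0,0,0,0.7,0,0,0],[0,0,0,1.5,0,0,0],[0,0,0,1.5,0,0,0],[0,0,0,1.5,0,0,0]]]'|sed -n 2,4p; python3 -c "
from h import *
print(ctrl.get_obs()['torque'])"
```

```text
eef_pos: [0.5356, -0.2998, 0.2131]
eef_rot: [0.001, 0.073, 0.997, -0.001]
wrist_force: [-2.5, -3.0, 4.7]
[-0.25475564  0.40831521  0.07841115]
```

```bash
python3 -m pendant '[[[0,0,0,0.8,0,0,0],[0,0,0,0.8,0,0,0],[0.22,0,0,0.8,0,0,0],[0.25,0,0,0.8,0,0,0],[0.35,0,0,0.8,0,0,0]]]'|sed -n 2,6p; python3 -m pendant '[[[0.4,0,0,0,0,0,0],[0.4,0,0,-8,0,0,0],[0.4,0,0,-30,0,0,0],[0.4,0,0,-70,0,0,0]]]'|sed -n 1,6p;python3 -c "
from loc import *
print(shift([.5188,.157,.137]))"
```

```text
eef_pos: [0.5353, -0.2989, 0.2109]
eef_rot: [-0.0, 0.073, 0.997, 0.0]
wrist_force: [0.1, 0.4, -0.5]
opening: 0.342
grasp_force: 0.0
time_s: 10.78
eef_pos: [0.5337, -0.2975, 0.2772]
eef_rot: [-0.004, 0.073, 0.997, 0.003]
wrist_force: [0.6, -0.3, 0.4]
opening: 0.399
grasp_force: 0.0
[ 79.5 446.7 -11.6]
```

```bash
python3 -m pendant '[[[0.4,80,446,-11,0,0,-0.167],[0.4,80,446,-11,0,0,-0.167],[0.4,80,446,-11,0,0,-0.167],[0.4,80,446,-11,0,0,-0.167],[0.4,80,446,-11,0,0,-0.167]]]'|sed -n 2,3p;python3 -c "
from loc import *
P=[(494,92),(490,134),(472,267),(467,350)]
T=np.eye(4);T[:3,:3]=np.array([[-1,-.02,0],[-.02,1,0],[0,0,-1]]);T[:3,3]=[.519,.095,.2324]
spool(np.array(P),T@ctrl.camera_params('wrist')['tool_from_camera'])
print(shift([.5185,.157,.137]))"
```

```text
eef_pos: [0.5282, -0.089, 0.2867]
eef_rot: [0.0, -0.01, 1.0, 0.0]
[0.4359 0.4493 0.4976 0.5332] mid 0.5154 0.1582 yaw 1.79
[  4.7 246.1  -5.2]
```

```bash
python3 -m pendant '[[[0.4,5,240,-3,0,0,0],[0.4,5,240,-3,0,0,0],[0.4,5,240,-3,0,0,0],[0.4,5,240,-3,0,0,0],[0.4,5,240,-3,0,0,0]]]'|sed -n 2,3p;python3 -m pendant '[[[0.4,0,32,0,0,0,0],[0.4,0,32,0,0,0,0],[0.4,0,32,0,0,0,0],[0.4,0,32,0,0,0,0],[0.4,0,32,0,0,0,0]]]'|sed -n 2,3p;python3 -m pendant '[[[0.4,0,0,0,0,0,0],[0.4,0,0,0,0,0,0]]]'|sed -n 2,3p;python3 -c "
from loc import *
T=T_tool();im=ctrl.camera('wrist');cv2.imwrite('pics/w7.png',im[:,:,::-1]);np.save('T7.npy',T)
print(shift([.5185,.157,.137]))
W=T@ctrl.camera_params('wrist')['tool_from_camera']
print(w2px('wrist',[[.5185,.157,.0577]],W))"
```

```text
eef_pos: [0.5194, 0.1194, 0.2894]
eef_rot: [0.0, -0.011, 1.0, 0.0]
eef_pos: [0.5194, 0.1483, 0.2889]
eef_rot: [-0.0, -0.01, 1.0, -0.0]
eef_pos: [0.5196, 0.148, 0.2888]
eef_rot: [-0.0, -0.01, 1.0, -0.0]
[ 0.9  8.9 -3.2]
[[334.22759923 257.1759036 ]]
```

View pics/w7.png

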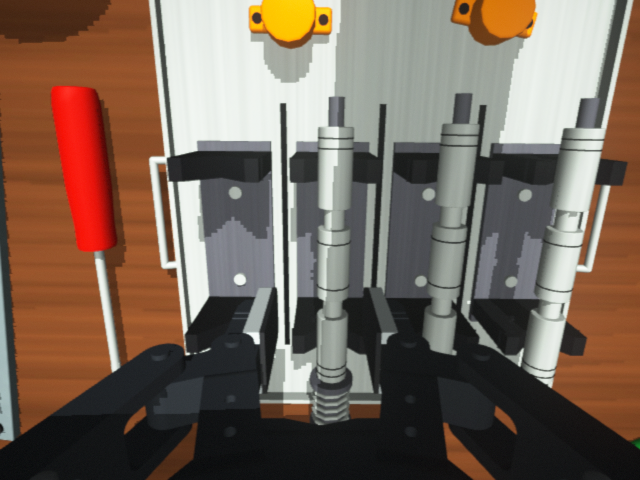

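The settled view shows spring on column 334, eye on 446 and ball on 560.

```bash
python3 -c "
from loc import *
W=np.load('T7.npy')@ctrl.camera_params('wrist')['tool_from_camera']
for P in [[(337,98),(336,127),(334,229),(333.5,299)],[(463,95),(460,124),(448.5,228),(444,297)],[(588.5,99),(584,129),(563.5,230),(556.5,299)]]: spool(np.array(P),W)
"
```

```text
[0.4362 0.4493 0.4999 0.5395] mid 0.5197 0.1569 yaw 0.74
[0.4338 0.4468 0.4983 0.5371] mid 0.5177 0.2193 yaw 1.25
[0.4344 0.448  0.4982 0.5372] mid 0.5177 0.2827 yaw 2.31
```

```bash
python3 -m pendant '[[[0.4,-0.5,9,10,0,0,0],[0.4,-0.5,9,25,0,0,0],[0.4,-0.5,9,42,0,0,0],[0.4,-0.5,9,56,0,0,0],[0.4,-0.5,9,56,0,0,0]]]'|sed -n 2,4p;python3 -m pendant '[[[0.4,0,0,0,0,0,0],[0.4,0,0,0,0,0,0],[0.4,0,0,0,0,0,0]]]'|sed -n 2,4p;python3 -c "
from loc import *
print(shift([.520,.157,.0572]))"
```

```text
eef_pos: [0.518, 0.1583, 0.2292]
eef_rot: [-0.003, -0.01, 1.0, -0.0]
wrist_force: [-1.0, 0.8, -1.3]
eef_pos: [0.5202, 0.1583, 0.2337]
eef_rot: [0.001, -0.011, 1.0, 0.0]
wrist_force: [0.2, -0.1, -0.2]
[ 0.5 -1.4 21.5]
```

```bash
python3 -m pendant '[[[0.4,0,-1,7,0,0,0],[0.4,0,-1,14,0,0,0],[0.4,0,-1,20.5,0,0,0],[0.4,0,-1,20.5,0,0,0],[0.4,0,-1,20.5,0,0,0]]]'|sed -n 2,4p;python3 -m pendant '[[[0.4,0,0,0,0,0,0],[0.1,0,0,0,0,0,0],[0.1,0,0,0,0,0,0],[0,0,0,0,0,0,0],[0,0,0,0,0,0,0]]]'|sed -n 2,6p;python3 -m pendant '[[[0,0,0,0,0,0,0],[0,0,0,-7,0,0,0],[0,0,0,-20,0,0,0],[0,0,0,-45,0,0,0],[0,0,0,-75,0,0,0]]]'; python3 -c "
from loc import *
print(shift([.5455,-.2377,.133]))"
```

```text
eef_pos: [0.5193, 0.1572, 0.2115]
eef_rot: [-0.001, -0.011, 1.0, -0.0]
wrist_force: [-0.0, -0.5, -0.3]
eef_pos: [0.5201, 0.1559, 0.2129]
eef_rot: [0.0, -0.011, 1.0, -0.001]
wrist_force: [-1.3, -10.1, 3.0]
opening: 0.187
grasp_force: 58.4
time_s: 14.17
eef_pos: [0.5185, 0.1572, 0.2863]
eef_rot: [-0.002, -0.011, 1.0, 0.0]
wrist_force: [0.8, 0.4, -2.6]
opening: 0.186
grasp_force: 58.6
[ -19.4 -395.4   -1.8]
```

```bash
python3 -m pendant '[[[0,-19,-396,-2,0,0,0.167],[0,-19,-396,-2,0,0,0.167],[0,-19,-396,-2,0,0,0.167],[0,-19,-396,-2,0,0,0.167],[0,-19,-396,-2,0,0,0.167]]]'|sed -n 2,3p;  python3 -c "
from loc import *
print(shift([.5453,-.2377,.133]))"
```

```text
eef_pos: [0.5337, -0.0521, 0.2888]
eef_rot: [0.0, 0.072, 0.997, 0.0]
[ -38.2 -182.1    0.8]
```

```bash
python3 -m pendant '[[[0,-38,-178,0,0,0,0],[0,-38,-178,0,0,0,0],[0,-38,-178,0,0,0,0],[0,-38,-178,0,0,0,0],[0,-38,-178,0,0,0,0]]]'|sed -n 2,3p; python3 -m pendant '[[[0,0,0,0,0,0,0],[0,0,0,0,0,0,0],[0,0,0,0,0,0,0]]]'|sed -n 2,3p;   python3 -c "
from loc import *
T=T_tool();im=ctrl.camera('wrist');cv2.imwrite('pics/w8.png',im[:,:,::-1]);np.save('T8.npy',T)
print(shift([.5453,-.2377,.133]))"
```

```text
eef_pos: [0.5457, -0.2374, 0.2891]
eef_rot: [0.001, 0.075, 0.997, -0.001]
eef_pos: [0.5456, -0.2312, 0.288]
eef_rot: [-0.001, 0.073, 0.997, 0.001]
[-0.8 -7.1  0. ]
```

View pics/w8.png

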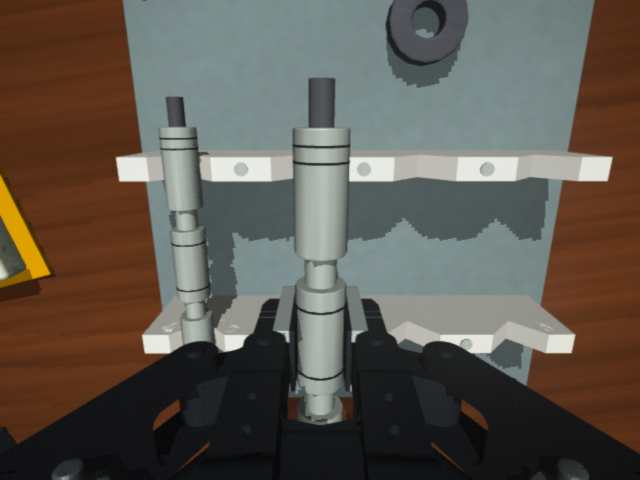

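The fork spool is seated at the far left notch (column 181 at the rail), and the dots are at (241,169), (364,169) and (487,169). I'll check its centring and the rack fit numerically.

```bash
python3 - <<'E'
from loc import *
T=np.load('T8.npy');W=T@ctrl.camera_params('wrist')['tool_from_camera']
p=np.load('rack.npy');C,S=np.cos(p[2]),np.sin(p[2])
def inr(P,z):
    d=px2w('wrist',P,z,W)[:,:2]-p[:2];return np.c_[C*d[:,0]+S*d[:,1],-S*d[:,0]+C*d[:,1]].round(4)*1000
print(inr([(241,169),(364,169),(487,169)],.061))
print(inr([(175,98),(178,128),(188,229),(193,300)],.0667), inr([(178,128),(188,229),(193,300)],.0577))
E
```

```text
[[-50.6 -62.3]
 [-50.6  -0.1]
 [-50.6  62.1]]
[[-84.1 -90.1]
 [-70.6 -90.1]
 [-20.7 -90.2]
 [ 19.2 -91.3]] [[-70.5 -93.3]
 [-18.2 -93.3]
 [ 23.6 -94.5]]
```

```bash
python3 -m pendant '[[[0,-0.5,-7,5,0,0,0],[0,-0.5,-7,20,0,0,0],[0,-0.5,-7,38,0,0,0],[0,-0.5,-7,53,0,0,0],[0,-0.5,-7,53,0,0,0]]]'|sed -n 2,4p; python3 -m pendant '[[[0,0,0,0,0,0,0],[0,0,0,0,0,0,0],[0,0,0,0,0,0,0]]]'|sed -n 1,4p;   python3 -c "
from loc import *
print(shift([.5452,-.2382,.0575]))"
```

```text
eef_pos: [0.544, -0.2375, 0.2317]
eef_rot: [-0.003, 0.072, 0.997, 0.002]
wrist_force: [-1.0, 0.6, -3.7]
time_s: 15.97
eef_pos: [0.5459, -0.2393, 0.2367]
eef_rot: [0.001, 0.073, 0.997, -0.001]
wrist_force: [0.5, 0.8, -1.8]
[ 1.2  1.2 24.1]
```

```bash
python3 -m pendant '[[[0,1,1,5,0,0,0],[0,1,1,10,0,0,0],[0,1,1,15,0,0,0],[0,1,1,19,0,0,0],[0,1,1,19,0,0,0]]]'|sed -n 2,4p; python3 -m pendant '[[[0,0,0,0,0,0,0],[0,0,0,1,0,0,0],[0,0,0,2,0,0,0],[0,0,0,3,0,0,0],[0,0,0,3,0,0,0]]]'|sed -n 2,4p;  python3 -m pendant '[[[0,0,0,0,0,0,0],[0,0,0,0.7,0,0,0],[0,0,0,1.5,0,0,0],[0,0,0,1.5,0,0,0],[0,0,0,1.5,0,0,0]]]'|sed -n 2,4p
```

```text
eef_pos: [0.544, -0.2379, 0.2151]
eef_rot: [-0.001, 0.073, 0.997, 0.0]
wrist_force: [-0.2, -0.7, -1.5]
eef_pos: [0.5447, -0.2386, 0.2139]
eef_rot: [0.0, 0.073, 0.997, -0.001]
wrist_force: [-0.9, -1.3, -0.2]
eef_pos: [0.5448, -0.239, 0.2132]
eef_rot: [0.001, 0.073, 0.997, -0.001]
wrist_force: [-3.2, -1.5, 7.6]
```

Same signature as before. I'll release, rise and head for the eye spool.

```bash
python3 -m pendant '[[[0,0,0,0.5,0,0,0],[0.22,0,0,0.5,0,0,0],[0.25,0,0,0.5,0,0,0],[0.35,0,0,0.5,0,0,0],[0.4,0,0,0.5,0,0,0]]]'|sed -n 2,6p; python3 -m pendant '[[[0.4,0,0,0,0,0,0],[0.4,0,0,-8,0,0,0],[0.4,0,0,-30,0,0,0],[0.4,0,0,-70,0,0,0]]]'|sed -n 1,6p;python3 -c "
from loc import *
print(shift([.5185,.2193,.137]))"
```

```text
eef_pos: [0.5443, -0.2377, 0.2109]
eef_rot: [-0.0, 0.073, 0.997, 0.0]
wrist_force: [0.1, 0.2, -0.1]
opening: 0.401
grasp_force: 0.0
time_s: 17.97
eef_pos: [0.5427, -0.2368, 0.2778]
eef_rot: [-0.004, 0.073, 0.997, 0.003]
wrist_force: [-0.3, -0.5, -0.7]
opening: 0.404
grasp_force: 0.0
[ 89.  447.2 -11.5]
```

```bash
python3 -m pendant '[[[0.4,89,446,-11,0,0,-0.167],[0.4,89,446,-11,0,0,-0.167],[0.4,89,446,-11,0,0,-0.167],[0.4,89,446,-11,0,0,-0.167],[0.4,89,446,-11,0,0,-0.167]]]'|sed -n 2,3p;python3 -c "
from loc import *
print(shift([.5185,.2193,.135]))"
```

```text
eef_pos: [0.5333, -0.0283, 0.2871]
eef_rot: [0.0, -0.01, 1.0, -0.0]
[  9.8 247.9  -2.9]
```

```bash
python3 -m pendant '[[[0.4,10,242,-2,0,0,0],[0.4,10,242,-2,0,0,0],[0.4,10,242,-2,0,0,0],[0.4,10,242,-2,0,0,0],[0.4,10,242,-2,0,0,0]]]'|sed -n 2,3p;python3 -m pendant '[[[0.4,2,36,0,0,0,0],[0.4,2,36,0,0,0,0],[0.4,2,36,0,0,0,0],[0.4,2,36,0,0,0,0],[0.4,2,36,0,0,0,0]]]'|sed -n 2,3p;python3 -m pendant '[[[0.4,0,0,0,0,0,0],[0.4,0,0,0,0,0,0]]]'|sed -n 2,3p;python3 -c "
from loc import *
T=T_tool();im=ctrl.camera('wrist');cv2.imwrite('pics/w9.png',im[:,:,::-1]);np.save('T9.npy',T)
print(shift([.5185,.2193,.0575]))
W=T@ctrl.camera_params('wrist')['tool_from_camera'];W7=np.load('T7.npy')@ctrl.camera_params('wrist')['tool_from_camera']
P=np.array([(463,95),(460,124),(448.5,228),(444,297)])
# track eye spool from w7 by template, seeded by prediction
A=cv2.cvtColor(cv2.imread('pics/w7.png'),6);B=cv2.cvtColor(im,7)
g=w2px('wrist',px2w('wrist',P,.06,W7),W);print(g.round(1))
q,s,e=cv2.calcOpticalFlowPyrLK(A,B,np.float32(P).reshape(-1,1,2),np.float32(g).reshape(-1,1,2),winSize=(31,31),maxLevel=2,flags=4)
q=q.reshape(-1,2);print(q.round(1));spool(q,W)"
```

```text
eef_pos: [0.5202, 0.1799, 0.2889]
eef_rot: [0.0, -0.011, 1.0, 0.0]
eef_pos: [0.5182, 0.2128, 0.2882]
eef_rot: [0.0, -0.01, 1.0, -0.0]
eef_pos: [0.5183, 0.2125, 0.2881]
eef_rot: [-0.0, -0.01, 1.0, -0.0]
[-0.3  6.7 75.6]
[[329.8  94.9]
 [329.5 124. ]
 [327.6 228.3]
 [329.4 297.5]]
[[351.1 137.6]
 [329.5 124. ]
 [326.1 228.3]
 [327.6 352. ]]
[0.4528 0.4467 0.4982 0.5709] mid 0.5346 0.2192 yaw -1.45
```

```bash
python3 -m pendant '[[[0.4,0,6,10,0,0,0],[0.4,0,6,25,0,0,0],[0.4,0,6,42,0,0,0],[0.4,0,6,55,0,0,0],[0.4,0,6,55,0,0,0]]]'|sed -n 2,4p;python3 -m pendant '[[[0.4,0,0,0,0,0,0],[0.4,0,0,0,0,0,0],[0.4,0,0,0,0,0,0]]]'|sed -n 2,4p;python3 -c "
from loc import *
print(shift([.5185,.2193,.0572]))"
```

```text
eef_pos: [0.5163, 0.2194, 0.2295]
eef_rot: [-0.003, -0.01, 1.0, -0.001]
wrist_force: [-1.5, -0.6, -0.2]
eef_pos: [0.5184, 0.2199, 0.234]
eef_rot: [0.001, -0.011, 1.0, 0.0]
wrist_force: [-0.4, -1.5, 0.9]
[ 0.2 -0.7 21.8]
```

```bash
python3 -m pendant '[[[0.4,0,-0.5,7,0,0,0],[0.4,0,-0.5,14,0,0,0],[0.4,0,-0.5,21,0,0,0],[0.4,0,-0.5,21,0,0,0],[0.4,0,-0.5,21,0,0,0]]]'|sed -n 2,4p;python3 -m pendant '[[[0.4,0,0,0,0,0,0],[0.1,0,0,0,0,0,0],[0.1,0,0,0,0,0,0],[0,0,0,0,0,0,0],[0,0,0,0,0,0,0]]]'|sed -n 2,6p;python3 -m pendant '[[[0,0,0,0,0,0,0],[0,0,0,-7,0,0,0],[0,0,0,-20,0,0,0],[0,0,0,-45,0,0,0],[0,0,0,-75,0,0,0]]]'; python3 -c "
from loc import *
print(shift([.5543,-.1768,.133]))"
```

```text
eef_pos: [0.5175, 0.2192, 0.2112]
eef_rot: [-0.001, -0.011, 1.0, -0.0]
wrist_force: [-0.2, 0.1, 1.2]
eef_pos: [0.5183, 0.2179, 0.2126]
eef_rot: [0.0, -0.011, 1.0, -0.002]
wrist_force: [-0.3, -9.2, 4.0]
opening: 0.191
grasp_force: 58.4
time_s: 21.35
eef_pos: [0.5168, 0.2193, 0.2868]
eef_rot: [-0.002, -0.011, 1.0, -0.0]
wrist_force: [0.0, 0.3, -2.8]
opening: 0.187
grasp_force: 58.6
[ -29.7 -396.8   -1.2]
```

```bash
python3 -m pendant '[[[0,-30,-397,-2,0,0,0.167],[0,-30,-397,-2,0,0,0.167],[0,-30,-397,-2,0,0,0.167],[0,-30,-397,-2,0,0,0.167],[0,-30,-397,-2,0,0,0.167]]]'|sed -n 2,3p;  python3 -c "
from loc import *
print(shift([.5542,-.177,.133]))"
```

```text
eef_pos: [0.5378, 0.0106, 0.2894]
eef_rot: [0.001, 0.072, 0.997, 0.0]
[ -43.  -183.3    1.4]
```

```bash
python3 -m pendant '[[[0,-43,-184,0,0,0,0],[0,-43,-184,0,0,0,0],[0,-43,-184,0,0,0,0],[0,-43,-184,0,0,0,0],[0,-43,-184,0,0,0,0]]]'|sed -n 2,3p; python3 -m pendant '[[[0,0,0,0,0,0,0],[0,0,0,0,0,0,0],[0,0,0,0,0,0,0]]]'|sed -n 2,3p;   python3 -c "
from loc import *
print(shift([.5542,-.177,.0575]))"
```

```text
eef_pos: [0.554, -0.1806, 0.2897]
eef_rot: [0.001, 0.074, 0.997, -0.001]
eef_pos: [0.5537, -0.1757, 0.2884]
eef_rot: [-0.0, 0.073, 0.997, 0.0]
[-0.8 -1.4 75.9]
```

```bash
python3 -m pendant '[[[0,-0.5,-1,8,0,0,0],[0,-0.5,-1,22,0,0,0],[0,-0.5,-1,38,0,0,0],[0,-0.5,-1,53,0,0,0],[0,-0.5,-1,53,0,0,0]]]'|sed -n 2,4p; python3 -m pendant '[[[0,0,0,0,0,0,0],[0,0,0,0,0,0,0],[0,0,0,0,0,0,0]]]'|sed -n 1,4p;   python3 -c "
from loc import *
print(shift([.5542,-.177,.0575]))"
```

```text
eef_pos: [0.5527, -0.1751, 0.2314]
eef_rot: [-0.003, 0.072, 0.997, 0.001]
wrist_force: [-1.1, 0.7, -4.4]
time_s: 23.1
eef_pos: [0.5547, -0.1772, 0.2363]
eef_rot: [0.001, 0.072, 0.997, -0.0]
wrist_force: [-0.1, -0.8, -2.2]
[ 0.9  0.3 23.8]
```

```bash
python3 -m pendant '[[[0,0.5,0.3,5,0,0,0],[0,0.5,0.3,10,0,0,0],[0,0.5,0.3,15,0,0,0],[0,0.5,0.3,18.5,0,0,0],[0,0.5,0.3,18.5,0,0,0]]]'|sed -n 2,4p; python3 -m pendant '[[[0,0,0,0,0,0,0],[0,0,0,1,0,0,0],[0,0,0,2,0,0,0],[0,0,0,3,0,0,0],[0,0,0,3,0,0,0]]]'|sed -n 2,4p;  python3 -m pendant '[[[0,0,0,0,0,0,0],[0,0,0,0.7,0,0,0],[0,0,0,1.5,0,0,0],[0,0,0,1.5,0,0,0],[0,0,0,1.5,0,0,0]]]'|sed -n 2,4p
```

```text
eef_pos: [0.5532, -0.1769, 0.2154]
eef_rot: [-0.001, 0.073, 0.997, 0.0]
wrist_force: [-0.5, 0.2, -3.3]
eef_pos: [0.5538, -0.1773, 0.2139]
eef_rot: [0.0, 0.073, 0.997, -0.0]
wrist_force: [1.1, -1.0, -2.0]
eef_pos: [0.554, -0.1777, 0.2131]
eef_rot: [0.001, 0.073, 0.997, -0.001]
wrist_force: [-2.5, -2.5, 3.8]
```

```bash
python3 -m pendant '[[[0,0,0,0.8,0,0,0],[0,0,0,0.8,0,0,0],[0.22,0,0,0.8,0,0,0],[0.25,0,0,0.8,0,0,0],[0.4,0,0,0.8,0,0,0]]]'|sed -n 2,6p; python3 -m pendant '[[[0.4,0,0,0,0,0,0],[0.4,0,0,-8,0,0,0],[0.4,0,0,-30,0,0,0],[0.4,0,0,-70,0,0,0]]]'|sed -n 1,6p;python3 -c "
from loc import *
print(shift([.5185,.282,.135]))"
```

```text
eef_pos: [0.5537, -0.1768, 0.2112]
eef_rot: [-0.0, 0.073, 0.997, 0.0]
wrist_force: [0.3, -0.2, 0.5]
opening: 0.377
grasp_force: 0.0
time_s: 25.1
eef_pos: [0.5518, -0.176, 0.2778]
eef_rot: [-0.004, 0.073, 0.997, 0.002]
wrist_force: [0.4, -0.2, -0.5]
opening: 0.399
grasp_force: 0.0
[ 98.2 447.7  -9.7]
```

```bash
python3 -m pendant '[[[0.4,98,447,-11,0,0,-0.167],[0.4,98,447,-11,0,0,-0.167],[0.4,98,447,-11,0,0,-0.167],[0.4,98,447,-11,0,0,-0.167],[0.4,98,447,-11,0,0,-0.167]]]'|sed -n 2,3p;python3 -c "
from loc import *
print(shift([.5185,.282,.135]))"
```

```text
eef_pos: [0.5386, 0.0325, 0.2871]
eef_rot: [0.0, -0.01, 1.0, 0.0]
[ 15.1 249.8  -2.9]
```

```bash
python3 -m pendant '[[[0.4,15,244,-2,0,0,0],[0.4,15,244,-2,0,0,0],[0.4,15,244,-2,0,0,0],[0.4,15,244,-2,0,0,0],[0.4,15,244,-2,0,0,0]]]'|sed -n 2,3p;python3 -m pendant '[[[0.4,3,37,0,0,0,0],[0.4,3,37,0,0,0,0],[0.4,3,37,0,0,0,0],[0.4,3,37,0,0,0,0],[0.4,3,37,0,0,0,0]]]'|sed -n 2,3p;python3 -m pendant '[[[0.4,0,0,0,0,0,0],[0.4,0,0,0,0,0,0]]]'|sed -n 2,3p;python3 -c "
from loc import *
T=T_tool();im=ctrl.camera('wrist');cv2.imwrite('pics/w10.png',im[:,:,::-1]);np.save('T10.npy',T)
print(shift([.5185,.282,.0572]))
W=T@ctrl.camera_params('wrist')['tool_from_camera']
print(w2px('wrist',[[.5185-.072,.2805,.0577],[.4985,.2816,.0667],[.5385,.2824,.0667]],W))"
```

```text
eef_pos: [0.5213, 0.2405, 0.2887]
eef_rot: [0.0, -0.011, 1.0, 0.0]
eef_pos: [0.5183, 0.2743, 0.2881]
eef_rot: [-0.0, -0.01, 1.0, -0.0]
eef_pos: [0.5186, 0.274, 0.2881]
eef_rot: [-0.0, -0.01, 1.0, -0.0]
[-0.1  7.9 75.9]
[[333.53459712 123.02798549]
 [333.36729092 228.581356  ]
 [332.74240365 299.60727113]]
```

View pics/w10.png

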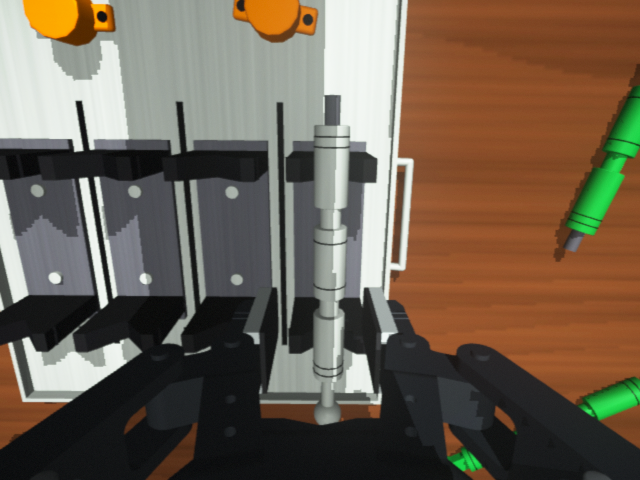

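The ball spool is at column 330, with its centre land in rows 228–299. That is about 1.3 mm right of the estimate, so I'll use y = 0.2807.

```bash
python3 -m pendant '[[[0.4,0,6,10,0,0,0],[0.4,0,6,25,0,0,0],[0.4,0,6,42,0,0,0],[0.4,0,6,55,0,0,0],[0.4,0,6,55,0,0,0]]]'|sed -n 2,4p;python3 -m pendant '[[[0.4,0,0,0,0,0,0],[0.4,0,0,0,0,0,0],[0.4,0,0,0,0,0,0]]]'|sed -n 2,4p;python3 -c "
from loc import *
print(shift([.5185,.2809,.0572]))"
```

```text
eef_pos: [0.5165, 0.2807, 0.2293]
eef_rot: [-0.003, -0.01, 1.0, -0.001]
wrist_force: [-0.9, 0.0, -0.6]
eef_pos: [0.5186, 0.2814, 0.234]
eef_rot: [0.001, -0.011, 1.0, 0.0]
wrist_force: [-0.2, -0.5, -0.2]
[ 0.4 -0.6 21.8]
```

```bash
python3 -m pendant '[[[0.4,0,-0.5,7,0,0,0],[0.4,0,-0.5,14,0,0,0],[0.4,0,-0.5,21,0,0,0],[0.4,0,-0.5,21,0,0,0],[0.4,0,-0.5,21,0,0,0]]]'|sed -n 2,4p;python3 -m pendant '[[[0.4,0,0,0,0,0,0],[0.1,0,0,0,0,0,0],[0.1,0,0,0,0,0,0],[0,0,0,0,0,0,0],[0,0,0,0,0,0,0]]]'|sed -n 2,6p;python3 -m pendant '[[[0,0,0,0,0,0,0],[0,0,0,-7,0,0,0],[0,0,0,-20,0,0,0],[0,0,0,-45,0,0,0],[0,0,0,-75,0,0,0]]]'; python3 -c "
from loc import *
print(shift([.5631,-.1157,.133]))"
```

```text
eef_pos: [0.5176, 0.2806, 0.2111]
eef_rot: [-0.001, -0.011, 1.0, -0.0]
wrist_force: [-0.1, -0.0, 0.1]
eef_pos: [0.5184, 0.2797, 0.2125]
eef_rot: [0.0, -0.011, 1.0, -0.001]
wrist_force: [-1.3, -6.6, 3.2]
opening: 0.189
grasp_force: 58.4
time_s: 28.48
eef_pos: [0.5171, 0.2807, 0.2869]
eef_rot: [-0.002, -0.011, 1.0, -0.0]
wrist_force: [0.3, -0.3, -2.5]
opening: 0.188
grasp_force: 58.6
[ -38.1 -397.2   -1. ]
```

```bash
python3 -m pendant '[[[0,-38,-397,-2,0,0,0.167],[0,-38,-397,-2,0,0,0.167],[0,-38,-397,-2,0,0,0.167],[0,-38,-397,-2,0,0,0.167],[0,-38,-397,-2,0,0,0.167]]]'|sed -n 2,3p;  python3 -c "
from loc import *
print(shift([.5631,-.1157,.133]))"
```

```text
eef_pos: [0.5422, 0.0725, 0.2896]
eef_rot: [0.001, 0.072, 0.997, 0.0]
[ -47.5 -183.3    1.6]
```

```bash
python3 -m pendant '[[[0,-47,-184,0,0,0,0],[0,-47,-184,0,0,0,0],[0,-47,-184,0,0,0,0],[0,-47,-184,0,0,0,0],[0,-47,-184,0,0,0,0]]]'|sed -n 2,3p; python3 -m pendant '[[[0,0,0,0,0,0,0],[0,0,0,0,0,0,0],[0,0,0,0,0,0,0]]]'|sed -n 2,3p;   python3 -c "
from loc import *
print(shift([.5631,-.1157,.0575]))"
```

```text
eef_pos: [0.5624, -0.1191, 0.2898]
eef_rot: [0.001, 0.074, 0.997, -0.001]
eef_pos: [0.562, -0.1145, 0.2886]
eef_rot: [0.0, 0.073, 0.997, 0.0]
[-1.3 -1.1 76.1]
```

```bash
python3 -m pendant '[[[0,-1,-1,8,0,0,0],[0,-1,-1,22,0,0,0],[0,-1,-1,38,0,0,0],[0,-1,-1,53,0,0,0],[0,-1,-1,53,0,0,0]]]'|sed -n 2,4p; python3 -m pendant '[[[0,0,0,0,0,0,0],[0,0,0,0,0,0,0],[0,0,0,0,0,0,0]]]'|sed -n 1,4p;   python3 -c "
from loc import *
print(shift([.5631,-.1157,.0575]))"
```

```text
eef_pos: [0.5613, -0.114, 0.2315]
eef_rot: [-0.003, 0.072, 0.997, 0.001]
wrist_force: [-1.8, -0.9, -3.1]
time_s: 30.23
eef_pos: [0.5635, -0.1159, 0.2362]
eef_rot: [0.001, 0.072, 0.997, -0.0]
wrist_force: [-0.2, 0.0, -2.3]
[ 0.7  0.2 23.7]
```

```bash
python3 -m pendant '[[[0,0.3,0.2,5,0,0,0],[0,0.3,0.2,10,0,0,0],[0,0.3,0.2,15,0,0,0],[0,0.3,0.2,18.5,0,0,0],[0,0.3,0.2,18.5,0,0,0]]]'|sed -n 2,4p; python3 -m pendant '[[[0,0,0,0,0,0,0],[0,0,0,1,0,0,0],[0,0,0,2,0,0,0],[0,0,0,3,0,0,0],[0,0,0,3,0,0,0]]]'|sed -n 2,4p;  python3 -m pendant '[[[0,0,0,0,0,0,0],[0,0,0,0.7,0,0,0],[0,0,0,1.5,0,0,0],[0,0,0,1.5,0,0,0],[0,0,0,1.5,0,0,0]]]'|sed -n 2,4p
```

```text
eef_pos: [0.5621, -0.1159, 0.2154]
eef_rot: [-0.001, 0.073, 0.997, 0.0]
wrist_force: [0.0, 0.4, -1.8]
eef_pos: [0.5627, -0.1161, 0.2137]
eef_rot: [0.0, 0.073, 0.997, -0.0]
wrist_force: [-0.2, -0.4, -1.7]
eef_pos: [0.5629, -0.1165, 0.213]
eef_rot: [0.0, 0.073, 0.997, -0.001]
wrist_force: [-2.8, -1.7, 5.6]
```

Release, rise, then back off toward the robot and up to see the whole rack.

```bash
python3 -m pendant '[[[0,0,0,0.8,0,0,0],[0,0,0,0.8,0,0,0],[0.22,0,0,0.8,0,0,0],[0.25,0,0,0.8,0,0,0],[0.4,0,0,0.8,0,0,0]]]'|sed -n 2,6p; python3 -m pendant '[[[0.4,0,0,0,0,0,0],[0.4,0,0,-8,0,0,0],[0.4,0,0,-30,0,0,0],[0.4,0,0,-70,0,0,0]]]'|sed -n 1,4p;python3 -m pendant '[[[0.4,70,-93,-120,0,0,0],[0.4,70,-93,-120,0,0,0],[0.4,70,-93,-120,0,0,0],[0.4,70,-93,-120,0,0,0],[0.4,70,-93,-120,0,0,0]]]'|sed -n 1,4p;python3 -m pendant '[[[0.4,0,0,0,0,0,0],[0.4,0,0,0,0,0,0],[0.4,0,0,0,0,0,0]]]'|sed -n 1,4p; python3 -c "
from loc import *
T=T_tool();im=ctrl.camera('wrist');cv2.imwrite('pics/w11.png',im[:,:,::-1]);np.save('T11.npy',T)
for n in ['eye_spool_mid','spring_spool_mid','ball_spool_mid','fork_spool_mid']: print(n,[(np.array(d['point'])*[640,480]).round() for d in ctrl.boxes_of('wrist',n)])
"
```

```text
eef_pos: [0.5626, -0.1158, 0.2111]
eef_rot: [-0.0, 0.073, 0.997, 0.0]
wrist_force: [-0.4, -0.1, -0.6]
opening: 0.373
grasp_force: 0.0
time_s: 32.23
eef_pos: [0.5607, -0.1151, 0.2778]
eef_rot: [-0.004, 0.073, 0.997, 0.002]
wrist_force: [-0.4, -0.7, -0.4]
time_s: 32.65
eef_pos: [0.4788, -0.201, 0.4085]
eef_rot: [0.004, 0.074, 0.997, -0.004]
wrist_force: [1.0, -0.6, -0.2]
time_s: 32.9
eef_pos: [0.4798, -0.197, 0.4]
eef_rot: [-0.001, 0.072, 0.997, 0.001]
wrist_force: [0.3, -1.0, -0.4]
eye_spool_mid [array([353., 295.])]
spring_spool_mid [array([284., 311.])]
ball_spool_mid [array([423., 270.])]
fork_spool_mid [array([208., 270.])]
```

View pics/w11.png

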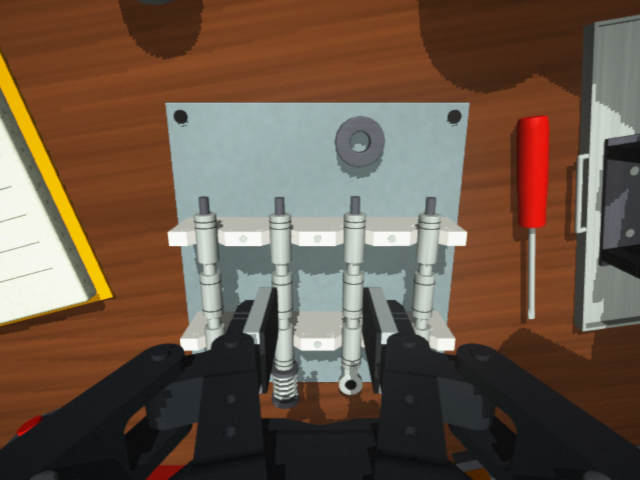

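The final picture shows all four spools seated and aligned: fork (208), spring (281), eye (353) and ball (427). All stud tips are at row 198, in the same order as in the tray.

```bash
python3 -c "
from bench import ctrl
print(ctrl.hand_in())"
```

```text
the job is handed in; nothing more can be done
None
```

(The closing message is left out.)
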